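# Put the bottle away in the spill crib and latch its gate

### The job

Stand the larger amber bottle inside the white spill crib and let go of it. Then swing the crib's gate shut against its rubber seal, lift the gravity latch bar over the front lip of its keeper and, with the gate held in, let the bar right down into the keeper's notch so that the gate stays latched when you let go. The keeper is clamped in slots, so feel for the notch and do not force the bar against the keeper; do not push aside or knock over the other bottles or the beaker.

Things in the scene. Friction and masses are not known exactly. Their poses are not given: they have to be found in the camera images.
- methanol_bottle: the larger amber bottle with a black screw cap: 54 mm diameter, 95 mm tall, 0.1 to 0.25 kg; straight body up to about 60 mm, cap 35 mm diameter from 79 to 95 mm. Origin: centre of its underside, z up.
- giemsa_bottle: a smaller amber bottle, 39 mm diameter, 77 mm tall, not needed. Origin: centre of its underside.
- beaker_100: an empty clear beaker, 55 mm diameter, 68 mm tall, not needed. Origin: centre of its underside.
- reagent_red_cap: small white bottle with a screw cap, 26 mm diameter, 73 mm tall, standing in the crib's far left corner. Origin: centre of its underside.
- immersion_oil: small dropper bottle, 25 mm diameter, 78 mm tall, standing in the crib's far right corner. Origin: centre of its underside.
- crib: white open-topped spill crib, fixed to the bench, 144 (x) x 172 (y) mm, walls 90 mm high and 3 mm thick, front posts 112 mm. Origin: centre of its underside; x from the gate (at -x) to the back wall, y to its left, z up. Free inside: x -0.054..0.069, y -0.083..0.083 m; two small bottles stand near x 0.05, y +0.045 and -0.05. The middle is free for the bottle.
- crib_floor (a point): middle of the top of the crib's floor, 6 mm above its underside; axes as the crib's.
- gate_hinge (a point): foot of the gate's upright hinge line, at x -0.080, y +0.080, z 0 in the crib; axes as the crib's. The gate, a clear panel in a steel frame 6 mm thick, runs 140 mm from here towards the crib's -y when shut; its top edge is 105 mm above the crib's underside.
- gate (a joint): gate angle, rad: 0 = shut with the bar mid notch of a nominal keeper; positive = free end swung out to the crib's -x; stop at -0.06. It latches between about -0.02 and 0.05, as the keeper sits. It stays where it is left, but from about 0.073 inwards it squeezes a springy seal 137 mm from the hinge, 0.8 N per mm, that pushes it out again.
- keeper_seat (a point): nominal centre of the keeper's notch floor, 93 mm above the crib's underside; axes as the crib's. The steel keeper on the latch post is clamped in slots: it really sits anywhere up to 5 mm from here along the crib's x, steady during a run and not measured.
- keeper_top (a point): top of the keeper's back wall, nominal (as keeper_seat). The notch is 11 mm wide in x for the 6 mm bar, 19 mm long in y; on its gate side a lip 5 mm thick rises 12 mm above the notch floor, on the crib side a back wall 5 mm thick rises 42 mm, which the bar cannot pass. Below the notch floor it is solid, so a bar that hangs low runs into its front.
- latch_bar (a joint): angle of the drop bar about its pivot on the gate, rad: 0 = level, lying on the notch floor; positive = free end raised; -0.10 hanging free on its rest pin; upper stop 0.38. The bar clears the keeper's lip above about 0.13. Its own weight (0.15 kg) drops it, but not while it rubs hard on the keeper.
- bar_blade: the steel drop bar, 6 mm thick, 14 mm high. Origin: its pivot on the gate, 58 mm from the hinge line along the gate, 7 mm out from the gate's mid plane, 100 mm above the crib's underside; x across the gate (inwards), -y along the bar, whose free end is 114 mm from the pivot and lies in the keeper about 101 mm from it, z up.
- bar_tab (a point): grip point on the drop bar's black upright thumb tab, 50 mm from the pivot along the bar (-y) and 33 mm above its mid line; axes as the bar's. The tab is 10 mm thick (x), 24 mm wide (y), its top 11 mm above this point; the gate's top edge is 28 mm below it when the bar is level.
Mind the look-alikes: they are no part of the job. What is shaped like the methanol_bottle but yellow is not meant.

How it is judged:
By the outcome, as a careful person would: the job done as asked, in the order asked, and still so for the second after the job is handed in, with the robot touching nothing.
It also fails if it takes over 67 s, if anything falls off the work surface, if the arm or the gripper's body presses on something with over 40 N, if the wrist force passes 120 N, or if a joint passes its speed limit or range.

### The arm

A 6-joint arm with a two-finger parallel gripper is mounted at the origin on a cart in front of the work surface, level with it; the furniture and walls round the work are solid. World frame = base frame: x ahead of the robot, y to its left, z up, the work surface at z = 0. Lengths are in m, angles in degrees, forces in N, time in s.
With the tool pointing down it reaches from about 0.4 to 0.825 m from the base axis. Payload 7 kg.
Tool frame: the origin (TCP) lies midway between the tips of the shut fingers; the grasp point (between the pads) lies 19 mm behind it; x points along the fingers, z is the direction in which the jaws open and shut, and the axes are right-handed (so a half turn about x gives the same grasp; the last joint's range is limited). The gripper opens to 88 mm and grips with 3 to 60 N. Pads are 19 mm wide; open, the fingers measure 130 mm over their backs; the gripper's body (78 mm by 193 mm) begins 47 mm behind the grasp point.
Start: joints at [-52.305, 20.546, 0.682, 0, -70.136, -16.507], TCP at [0.244, -0.629, 0.227] pointing down, gripper open.
Joint ranges: [-176.03, 176.03], [-82.01, 121.73], [-58.28, 71.71], [-173.87, 95.51], [-174.79, -0.11], [-173.66, 173.66]. Speed limits (degrees/s): [136.94, 136.94, 172.46, 180, 180, 180].

### API

Orientations are given as [roll, pitch, yaw] about the fixed x, y, z axes, in that order (R = Rz(yaw) Ry(pitch) Rx(roll)).
In Python, from plant import get_state, capture, close_job gives the robot as it stands.
- The arm moves only by the tool play_rows, never from a script. Its argument "series" is one flat list of numbers, 4 for each row, row after row: the shift along the tool's x, y, z in m, then the turn about the tool's x in rad. In form: [tx, ty, tz, spin, tx, ty, tz, spin, ...]. A call has exactly 5 rows; each row shifts and turns the commanded pose from where the row before left it, along the tool's axes as they then stand; what a row does not reach is not made up. A row lasts 1/12 s, in which the tool goes at most 41.7 mm and 7.16 degrees, less where a joint would pass 70% of its speed; a pose out of reach is approached as far as the arm can. A call is refused whole if a number of a shift passes 0.0417 or a number of a turn 0.125, either way. A call with a gripper value outside its range is refused whole. "jaw" is the opening in per cent of the stroke, from 0 (shut) to 100 (fully open), set as the call begins (left out, the last holds). The fingers move at their own pace and stop on an object; "squeeze" is the grip in N (left out, the last holds). Time passes only in rows, so rows that do not move let the fingers close, or fill a call up. It gives the time, the measured TCP pose, the force and the opening at its end, in the units of the state.
- get_state(): the state, without advancing time (a new reading comes with each control period).
- capture(name): name is "scene" or "top" or "wrist"; returns a dict with "img" (400x640x3 uint8, blue, green, red), "K" (3x3 intrinsics, pixels), "world_from_camera" (4x4, takes a point from camera to world coordinates). Camera axes: x right, y down, z forward; pixel columns grow to the right and rows downward; lengths in m; the calibration is good to about 2 mm. The wrist camera is an equidistant fisheye: a pixel r from the principal point sees the ray r / f radians off the axis. A picture is of the moment at which its call begins. There is no depth.
- close_job(): hands the job in, once; it reports no verdict.
The state is a dict: "time_s": time; "joints": joint angles; "qd": joint speeds; "joint_torque": joint torques, N m; "tcp_pos": TCP position; "eef_rot": TCP orientation; "contact_force": force on the tool from outside, world axes, zero at the start; "moment": the same for the moment, N m; "gripper_width": finger opening in m.
Only numpy, scipy, OpenCV 4.12 (cv2) and the standard library are available. Lean on these libraries where they do the work, as an engineer would, in place of code of your own. Each camera call takes 0.05 s, during which the arm holds its last target.

## Working session

There is one attempt and no reset: what is moved stays moved. The work goes in short steps, Python scripts to look and compute and a tool call to move; the robot and the scene stay as the last step left them, time stands still between calls to the robot, and variables do not carry over. Pictures are saved under pics/ and viewed, and the job is handed in when it is done.

Besides the shell and the picture viewer there is one more tool, called by a JSON object that holds its "fn" and its "kwargs", one argument or row to a line. play_rows: Moves the arm, as the interface text tells. Its arguments: {"type":"object","properties":{"series":{"type":"array","items":{"type":"number"}},"jaw":{"type":"number"},"squeeze":{"type":"number"}},"required":["series"]}

```bash
ls; mkdir -p pics; python3 - <<'E'
from plant import get_state,capture
import cv2,numpy as np
s=get_state();print(s)
for n in("scene","top","wrist"):
    c=capture(n);cv2.imwrite(f"pics/{n}0.png",c["img"]);print(n,c["K"],np.round(c["world_from_camera"],4))
    np.savez(f"{n}0.npz",**c)
E
```

```text
pics
{'time_s': 0.0, 'joints': array([-5.23065816e+01,  2.05924463e+01,  6.33029630e-01, -1.99579060e-02,
       -7.01351601e+01, -1.65085787e+01]), 'qd': array([ 0.00584001,  0.05963088, -0.02752663, -0.03577774, -0.01488914,
        0.00899007]), 'joint_torque': array([-2.92844870e-04, -5.82713199e+01,  2.93042207e+01,  6.99670494e+00,
        6.88069253e-03, -2.07242474e-04]), 'tcp_pos': array([ 0.24374397, -0.62892786,  0.22560613]), 'eef_rot': array([  5.28981035,  89.9035796 , 116.46785279]), 'contact_force': array([ 0.42414333, -0.07573074, -0.43772169]), 'moment': array([0.05707049, 0.03536162, 0.0030643 ]), 'gripper_width': 0.08755603073991798}
scene [[380.82353661   0.         311.03776113]
 [  0.         380.82353661 196.67495013]
 [  0.           0.           1.        ]] [[ 0.6555 -0.3284  0.6801 -0.0199]
 [-0.7552 -0.2799  0.5927 -0.4558]
 [-0.0043 -0.9021 -0.4315  0.4663]
 [ 0.      0.      0.      1.    ]]
top [[420.50594347   0.         327.15930431]
 [  0.         420.50594347 194.0964472 ]
 [  0.           0.           1.        ]] [[ 0.029  -0.9958  0.0863  0.4858]
 [-0.9996 -0.0286  0.0068  0.0511]
 [-0.0043 -0.0864 -0.9962  0.9425]
 [ 0.      0.      0.      1.    ]]
wrist [[309.70691629   0.         316.35852418]
 [  0.         309.70691629 204.36751763]
 [  0.           0.           1.        ]] [[-0.361   0.8981  0.2511  0.1763]
 [ 0.9325  0.3467  0.1008 -0.6561]
 [ 0.0034  0.2705 -0.9627  0.3833]
 [ 0.      0.      0.      1.    ]]
```

View pics/scene0.png

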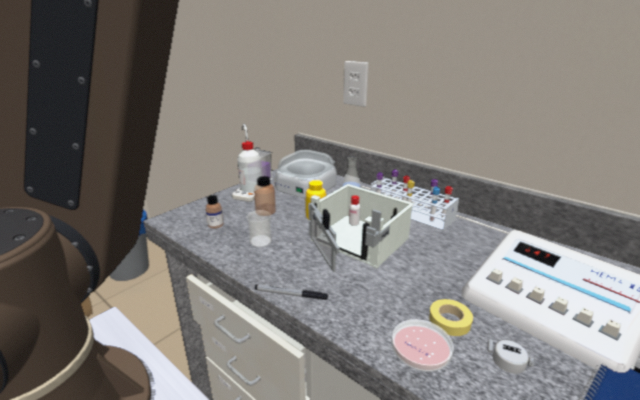

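View pics/top0.png

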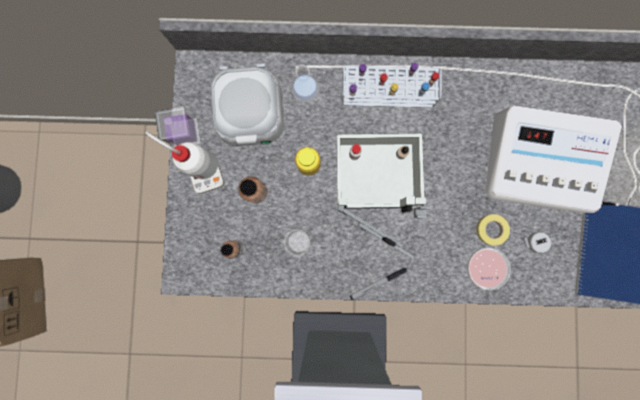

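View pics/wrist0.png

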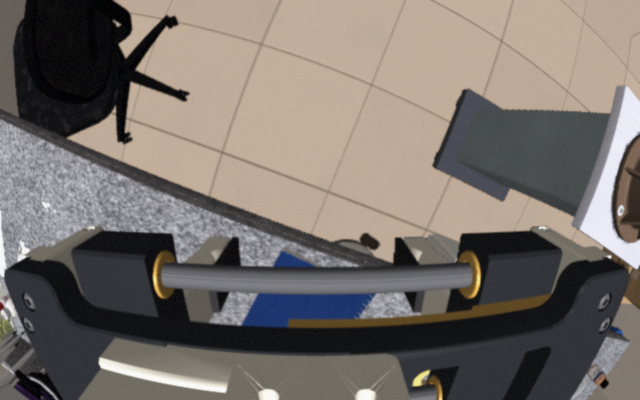

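Lookalike candidates: larger amber (top 252,189; scene 264,195), small amber giemsa (230,250 / 214,211), yellow one (308,161 / 316,200). By description I choose the one at top (252,189); I'll check it in a crop.

```bash
cat > h.py <<'E'
import numpy as np,cv2
from plant import get_state,capture
def load(n): return dict(np.load(n))
def ray(c,u,v):
    K,T=c["K"],c["world_from_camera"]
    d=T[:3,:3]@np.array([(u-K[0,2])/K[0,0],(v-K[1,2])/K[1,1],1.]);return T[:3,3],d/np.linalg.norm(d)
def onz(c,u,v,z):
    o,d=ray(c,u,v);return o+d*(z-o[2])/d[2]
def tri(c1,p1,c2,p2):
    o1,d1=ray(c1,*p1);o2,d2=ray(c2,*p2)
    s=np.linalg.lstsq(np.c_[d1,-d2],o2-o1,rcond=None)[0]
    a,b=o1+s[0]*d1,o2+s[1]*d2
    return (a+b)/2,np.linalg.norm(a-b)
def proj(c,P):
    T=np.linalg.inv(c["world_from_camera"]);p=T[:3,:3]@np.asarray(P)+T[:3,3];q=c["K"]@p;return q[:2]/q[2]
E
python3 - <<'E'
from h import *
t=load("top0.npz")["img"];s=load("scene0.npz")["img"]
a=cv2.resize(t[120:300,200:440],None,fx=3.3,fy=3.3,interpolation=cv2.INTER_CUBIC);cv2.imwrite("pics/tc.png",a)
a=cv2.resize(s[160:280,190:420],None,fx=3.4,fy=3.4,interpolation=cv2.INTER_CUBIC);cv2.imwrite("pics/sc.png",a)
E
```

```text
(no output)
```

View pics/tc.png

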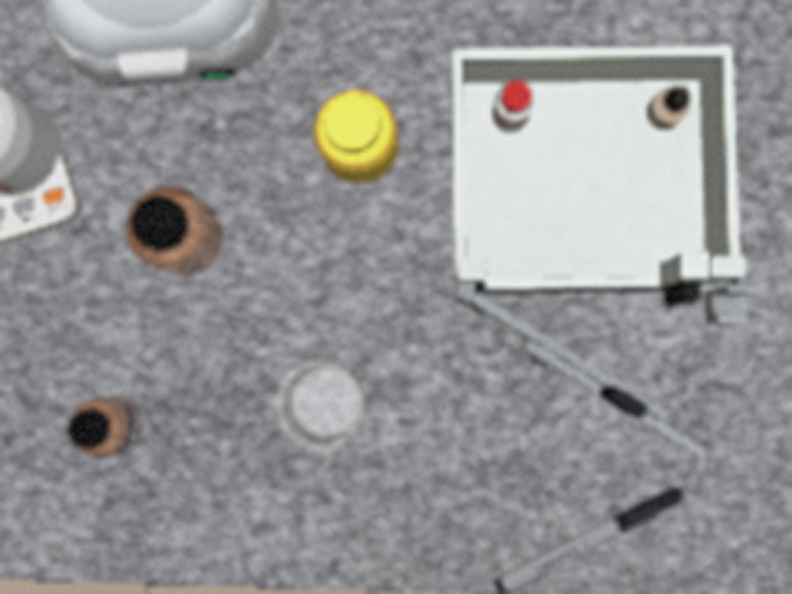

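View pics/sc.png

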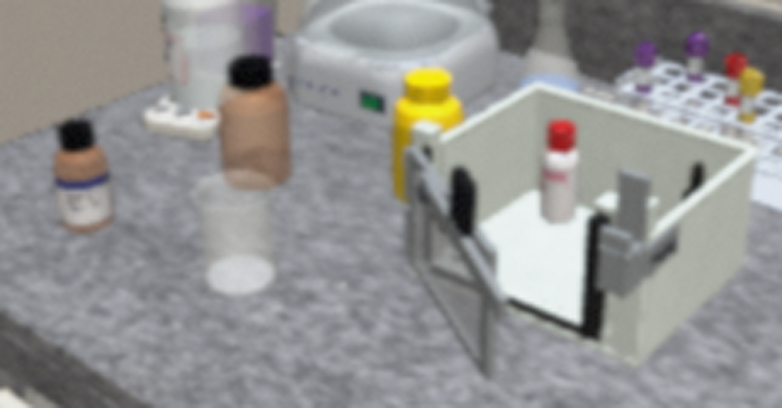

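Crops confirm: larger amber bottle with black cap at top (252,189), no label collar; the gate is open with its black tab at top crop (622,400), and the keeper sits near crop (690,280).

```bash
python3 - <<'E'
from h import *
t=load("top0.npz");s=load("scene0.npz")
T=lambda u,v:(u/3.3+200-.35,v/3.3+120-.35)
S=lambda u,v:(u/3.4+190-.35,v/3.4+160-.35)
P=lambda n,x:print(n,np.round(x,4))
P("meth cap z.095",onz(t,*T(158,222),.095));print(tri(t,T(158,222),s,S(251,64)))
P("giemsa",onz(t,*T(90,427),.077));P("beaker base",onz(t,*T(328,402),0.0));P("yellow",onz(t,*T(355,124),.095))
for n,uv in dict(BL=(454,48),BR=(732,46),FR=(745,277),FL=(458,280)).items(): P(n,onz(t,*T(*uv),.09))
for n,uv in dict(BLi=(463,58),BRi=(723,56)).items(): P(n,onz(t,*T(*uv),.09))
for n,uv in dict(floorBL=(462,81),floorBR=(701,81)).items(): P(n,onz(t,*T(*uv),.006))
P("red",onz(t,*T(516,93),.073));P("oil",onz(t,*T(677,98),.078))
P("hinge",onz(t,*T(466,293),.105));P("end",onz(t,*T(703,453),.105))
P("tabtop",onz(t,*T(622,396),.14));print(tri(t,T(622,400),s,S(462,172)))
for n,uv in dict(BR=(752,150),FL=(426,126),BL=(540,88)).items(): P("sc"+n,onz(s,*S(*uv),.09))
P("screw handle",onz(t,*T(650,508),.01));P("screw tip",onz(t,*T(500,587),.0))
E
```

```text
meth cap z.095 [0.5692 0.2187 0.095 ]
(array([0.56990926, 0.21842729, 0.09335931]), np.float64(0.001628127784543327))
giemsa [0.4421 0.2586 0.077 ]
beaker base [0.4597 0.117  0.    ]
yellow [0.6335 0.0997 0.095 ]
BL [0.684  0.0397 0.09  ]
BR [ 0.6902 -0.1336  0.09  ]
FR [ 0.546  -0.1429  0.09  ]
FL [0.5391 0.0334 0.09  ]
BLi [0.6779 0.034  0.09  ]
BRi [ 0.6837 -0.128   0.09  ]
floorBL [0.6808 0.0325 0.006 ]
floorBR [ 0.6854 -0.1308  0.006 ]
red [ 6.601e-01 -6.000e-04  7.300e-02]
oil [ 0.6587 -0.1018  0.078 ]
hinge [0.5304 0.0286 0.105 ]
end [ 0.4389 -0.1154  0.105 ]
tabtop [ 0.4719 -0.0616  0.14  ]
(array([ 0.47028508, -0.06272069,  0.13784362]), np.float64(0.00210083726493048))
scBR [ 0.6882 -0.1295  0.09  ]
scFL [0.5789 0.0542 0.09  ]
scBL [0.6799 0.033  0.09  ]
screw handle [ 0.3964 -0.0996  0.01  ]
screw tip [ 0.3404 -0.002   0.    ]
```

```bash
python3 - <<'E'
from h import *
t=load("top0.npz");s=load("scene0.npz")
P=lambda n,x:print(n,np.round(x,4))
print("wash cap",tri(t,(181,152),s,(248,146)))
print("straw tip",tri(t,(149,134),s,(245,126)))
P("centrifuge front z.06",onz(t,247,143,.06)); P("centr right",onz(t,283,110,.09))
T=lambda u,v:(u/3.3+200-.35,v/3.3+120-.35)
print("yellow cap z",tri(t,T(355,122),s,(316.5,182)))
E
```

```text
wash cap (array([0.62960643, 0.34199798, 0.13814494]), np.float64(0.0009570937068565366))
straw tip (array([0.65576003, 0.38500554, 0.18203961]), np.float64(0.006844204388002635))
centrifuge front z.06 [0.6666 0.231  0.06  ]
centr right [0.7318 0.1534 0.09  ]
yellow cap z (array([0.63537907, 0.09884784, 0.09548219]), np.float64(0.00224022089089368))
```

{"fn": "play_rows", "kwargs": {
  "series": [0,0,0.03,0.1,0,0,0.04,0.1,0,-0.01,0.04,0.1,0,-0.02,0.035,0.03,0,-0.02,0.035,0]
}}

```text
time_s: 0.57
tcp_pos: [0.2607, -0.4479, 0.2264]
eef_rot: [13.3, 90.0, 105.3]
contact_force: [1.3, -0.6, 0.4]
gripper_width: 0.0877
```

```bash
cat >> h.py <<'E'
def st():
    s=get_state();r,p,y=np.radians(s["eef_rot"])
    from scipy.spatial.transform import Rotation as Ro
    R=Ro.from_euler("xyz",[r,p,y]).as_matrix()
    psi=np.degrees(np.arctan2(R[1,2],R[0,2]))
    print("t",round(s["time_s"],2),"p",np.round(s["tcp_pos"],4),"psi",round(psi,2),"x",np.round(R[:,0],3),"F",np.round(s["contact_force"],1),"M",np.round(s["moment"],2),"w",round(s["gripper_width"],4),"j",np.round(s["joints"],0))
    return s,R,psi
def go(target,psi_t=None):
    s,R,psi=st();d=np.asarray(target)-s["tcp_pos"]
    print("tool d",np.round(R.T@d,4),"spin",None if psi_t is None else round(float(np.radians(((psi-psi_t+180)%360)-180)),3), "dist",round(float(np.linalg.norm(d)),3))
E
python3 -c "
from h import *
go([.569,.2187,.2],92)"
```

```text
t 0.57 p [ 0.2607 -0.4479  0.2264] psi 92.03 x [-0.  0. -1.] F [ 1.3 -0.6  0.4] M [ 0.01 -0.21 -0.08] w 0.0877 j [-38.   6. -19.  -0. -65. -50.]
tool d [ 0.0265 -0.3318  0.6553] spin 0.001 dist 0.735
```

{"fn": "play_rows", "kwargs": {
  "series": [0,-0.018,0.036,0,0,-0.018,0.036,0,0,-0.018,0.036,0,0,-0.018,0.036,0,0,-0.018,0.036,0]
}}

```text
time_s: 0.98
tcp_pos: [0.3445, -0.2644, 0.2267]
eef_rot: [-95.9, 90.0, -3.7]
contact_force: [2.5, -0.8, -0.7]
gripper_width: 0.088
```

{"fn": "play_rows", "kwargs": {
  "series": [0,-0.018,0.036,0,0,-0.018,0.036,0,0,-0.018,0.036,0,0,-0.018,0.036,0,0,-0.018,0.036,0]
}}

```text
time_s: 1.4
tcp_pos: [0.4274, -0.0807, 0.2269]
eef_rot: [-75.4, 89.9, 16.9]
contact_force: [0.9, -0.9, 0.1]
gripper_width: 0.0878
```

{"fn": "play_rows", "kwargs": {
  "series": [0,-0.018,0.036,0,0,-0.018,0.036,0,0,-0.018,0.036,0,0,-0.018,0.036,0,0,-0.018,0.036,0]
}}

```text
time_s: 1.82
tcp_pos: [0.5101, 0.1028, 0.2266]
eef_rot: [-38.4, 90.0, 53.9]
contact_force: [1.1, 0.1, -0.0]
gripper_width: 0.0875
```

{"fn": "play_rows", "kwargs": {
  "series": [0,-0.018,0.036,0,0,-0.018,0.036,-0.11,0,0,0,-0.1,0,0,0,-0.1,0,0,0,0]
}}

```text
time_s: 2.23
tcp_pos: [0.5429, 0.1748, 0.2257]
eef_rot: [102.8, 89.9, -146.9]
contact_force: [-0.2, 0.5, 0.0]
gripper_width: 0.088
```

```bash
python3 -c "
from h import *
c=capture('wrist');np.savez('w1.npz',**c);cv2.imwrite('pics/w1.png',c['img'])
go([.569,.2187,.13],110)"
```

```text
t 2.28 p [0.5428 0.1742 0.226 ] psi 109.98 x [-0.001 -0.001 -1.   ] F [ 0.2 -1.1 -0.7] M [-0.03  0.02  0.02] w 0.0875 j [  37.   11.  -13.   -0.  -66. -107.]
tool d [ 0.096  -0.0399  0.0329] spin -0.0 dist 0.109
```

View pics/w1.png

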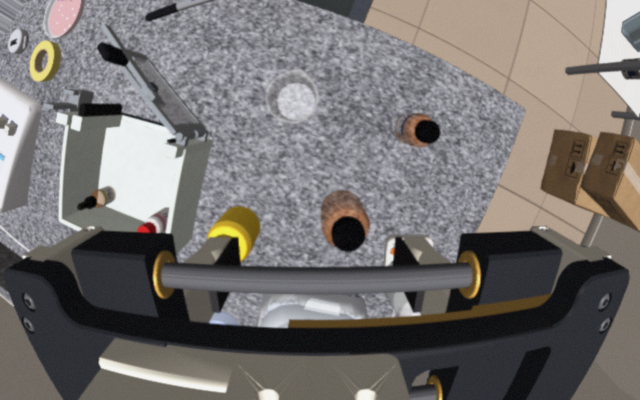

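The wrist view shows the amber bottle (cap 347,234) between the fingers, and the yellow one left of the left finger (237,230); the crib, gate and keeper are at upper left.

```bash
cat >> h.py <<'E'
def fray(c,u,v):
    K,T=c["K"],c["world_from_camera"];x,y=(u-K[0,2])/K[0,0],(v-K[1,2])/K[1,1];r=np.hypot(x,y)
    d=np.array([x/r*np.sin(r),y/r*np.sin(r),np.cos(r)]);return T[:3,3],T[:3,:3]@d
def fonz(c,u,v,z):
    o,d=fray(c,u,v);return o+d*(z-o[2])/d[2]
E
python3 -c "
from h import *
w=load('w1.npz')
print(fonz(w,347,234,.095),fonz(w,347,229,.095))
I=w['img'][0:260,0:330];cv2.imwrite('pics/w1c.png',cv2.resize(I,None,fx=2.3,fy=2.3,interpolation=cv2.INTER_CUBIC))"
```

```text
[0.56876269 0.2168872  0.095     ] [0.56381846 0.21487058 0.095     ]
```

View pics/w1c.png

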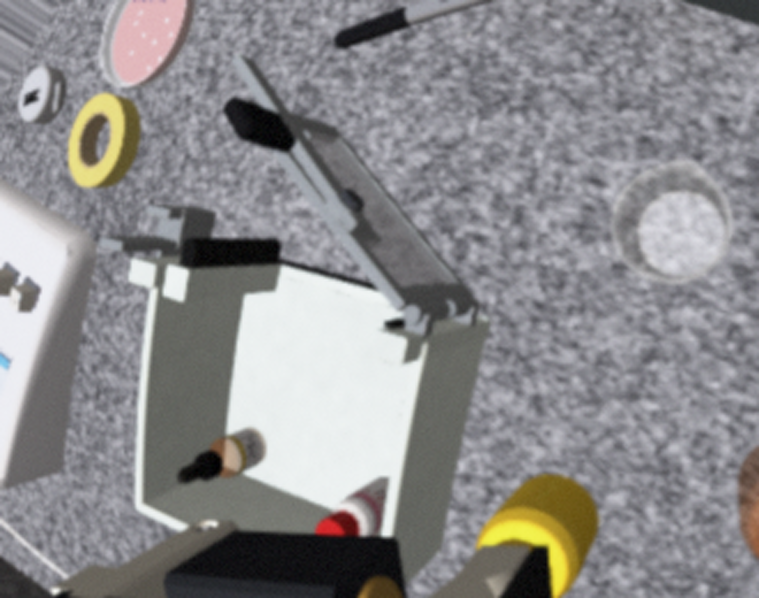

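Wrist ray gives the cap at (0.569, 0.217), agreeing with the top view. Reaching down.

{"fn": "play_rows", "kwargs": {
  "series": [0,-0.02,0.016,0,0,-0.0195,0.0165,0,0.03,0,0,0,0.03,0,0,0,0.03,0,0,0]
}}

```text
time_s: 2.7
tcp_pos: [0.5692, 0.2181, 0.136]
eef_rot: [-64.4, 89.9, 45.3]
contact_force: [-0.4, 0.7, -0.6]
gripper_width: 0.0873
```

```bash
python3 -c "
from h import *
go([.569,.2178,.034],110)"
```

```text
t 2.7 p [0.5692 0.2181 0.136 ] psi 109.78 x [ 0.001  0.001 -1.   ] F [-0.4  0.7 -0.6] M [-0.01 -0.01 -0.06] w 0.0873 j [  39.   19.  -15.   -0.  -57. -110.]
tool d [ 0.102   0.0004 -0.0003] spin -0.004 dist 0.102
```

{"fn": "play_rows", "kwargs": {
  "series": [0.03,0,0,0,0.03,0,0,0,0.025,0,0,0,0.017,0,0,0,0,0,0,0]
}}

```text
time_s: 3.12
tcp_pos: [0.5667, 0.216, 0.0308]
eef_rot: [103.0, 89.6, -147.2]
contact_force: [-0.2, -0.6, 0.6]
gripper_width: 0.0875
```

{"fn": "play_rows", "kwargs": {
  "series": [0,0,0,0,0,0,0,0,0,0,0,0,0,0,0,0,0,0,0,0],
  "jaw": 40,
  "squeeze": 20
}}

```text
time_s: 3.53
tcp_pos: [0.5695, 0.2185, 0.0358]
eef_rot: [-73.1, 89.9, 36.9]
contact_force: [0.3, 0.2, 0.4]
gripper_width: 0.0597
```

{"fn": "play_rows", "kwargs": {
  "series": [0,0,0,0,0,0,0,0,0,0,0,0,0,0,0,0,0,0,0,0]
}}

```text
time_s: 3.95
tcp_pos: [0.5694, 0.2185, 0.0354]
eef_rot: [-80.6, 89.9, 29.5]
contact_force: [-1.5, 0.0, 6.5]
gripper_width: 0.0531
```

{"fn": "play_rows", "kwargs": {
  "series": [-0.01,0,0,0,-0.03,0,0,0,-0.035,0,0,0,-0.035,0,0,0,-0.035,0,0,0]
}}

```text
time_s: 4.37
tcp_pos: [0.5685, 0.2177, 0.1814]
eef_rot: [103.7, 89.9, -146.3]
contact_force: [1.4, 0.3, -1.0]
gripper_width: 0.0528
```

{"fn": "play_rows", "kwargs": {
  "series": [-0.025,0,0,0.1,0,0,0,0.1,0,0,0,0.11,0,0,0,0,0,0,0,0]
}}

```text
time_s: 4.78
tcp_pos: [0.5687, 0.2179, 0.2047]
eef_rot: [103.9, 90.0, -163.6]
contact_force: [0.8, -0.5, -2.0]
gripper_width: 0.0532
```

```bash
python3 -c "
from h import *
c=capture('scene');cv2.imwrite('pics/s2.png',c['img'])
go([.612,-.050,.2],92.2)"
```

```text
t 4.83 p [0.5687 0.2179 0.2044] psi 92.49 x [-0.001 -0.    -1.   ] F [-1.2  0.4 -1.8] M [-0.02 -0.01  0.  ] w 0.0529 j [  39.   15.  -10.   -0.  -65. -127.]
tool d [ 0.0045 -0.0316 -0.2695] spin 0.005 dist 0.271
```

View pics/s2.png

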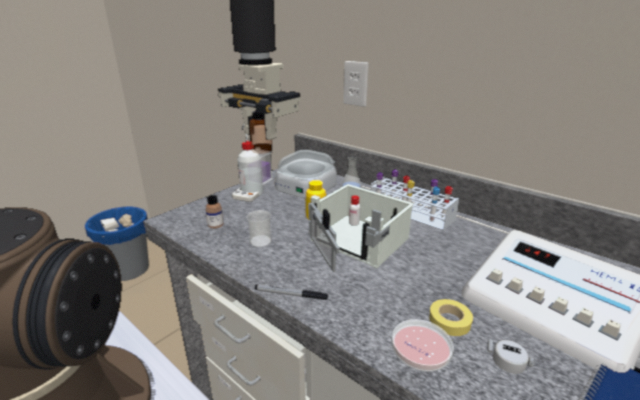

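{"fn": "play_rows", "kwargs": {
  "series": [0,0,-0.02,0,0,-0.005,-0.035,0,0,-0.005,-0.035,0,0,-0.005,-0.035,0,0,-0.005,-0.035,0]
}}

```text
time_s: 5.25
tcp_pos: [0.5952, 0.0576, 0.2042]
eef_rot: [116.3, 89.9, -151.2]
contact_force: [0.7, 0.7, -1.4]
gripper_width: 0.053
```

{"fn": "play_rows", "kwargs": {
  "series": [0,-0.0045,-0.035,0,0,0,-0.035,0,0,0,-0.025,0,0,0,-0.0145,0,0,0,0,0]
}}

```text
time_s: 5.67
tcp_pos: [0.6038, -0.0529, 0.204]
eef_rot: [110.9, 89.9, -156.8]
contact_force: [0.6, 0.5, -1.2]
gripper_width: 0.0532
```

```bash
python3 -c "
from h import *
for n in ('top','wrist'):
  c=capture(n);cv2.imwrite(f'pics/{n}3.png',c['img']);np.savez(f'{n}3.npz',**c)
go([.605,-.050,.042],92.2)"
```

```text
t 5.77 p [ 0.604  -0.0505  0.2041] psi 92.3 x [-0.001 -0.    -1.   ] F [-0.5 -0.1 -1.6] M [ 0.08 -0.02  0.01] w 0.0532 j [  14.   15.  -10.   -0.  -65. -101.]
tool d [ 0.1621 -0.0011  0.0004] spin 0.002 dist 0.162
```

View pics/top3.png

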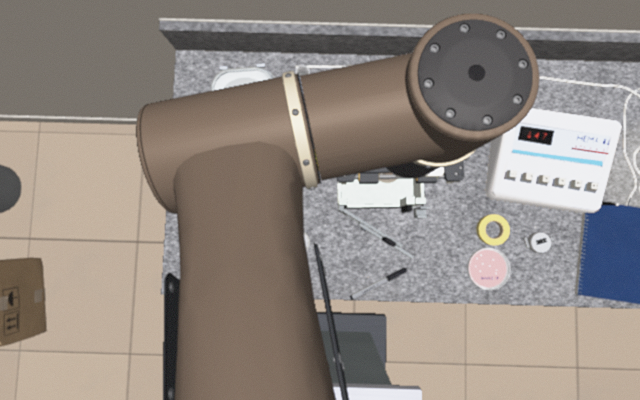

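View pics/wrist3.png

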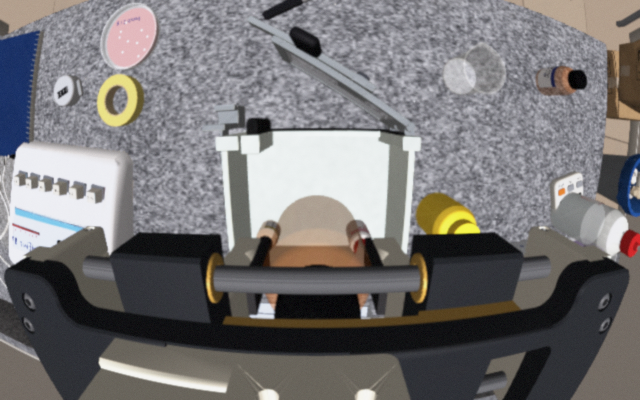

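{"fn": "play_rows", "kwargs": {
  "series": [0.02,0,0,0,0.035,0,0,0,0.035,0,0,0,0.03,0,0,0,0.025,0,0,0]
}}

```text
time_s: 6.18
tcp_pos: [0.6033, -0.0488, 0.0573]
eef_rot: [88.0, 89.9, -179.6]
contact_force: [0.6, 1.0, -1.5]
gripper_width: 0.0531
```

{"fn": "play_rows", "kwargs": {
  "series": [0.008,0,0,0,0.003,0,0,0,0.002,0,0,0,0,0,0,0,0,0,0,0]
}}

```text
time_s: 6.6
tcp_pos: [0.6054, -0.0497, 0.0482]
eef_rot: [-83.7, 89.8, 8.6]
contact_force: [-0.4, -0.3, -1.3]
gripper_width: 0.053
```

```bash
python3 -c "
from h import *
go([.605,-.050,.0415],92.2)"
```

```text
t 6.6 p [ 0.6054 -0.0497  0.0482] psi 92.32 x [ 0.003  0.    -1.   ] F [-0.4 -0.3 -1.3] M [-0.01 -0.05  0.  ] w 0.053 j [  14.   24.  -20.    0.  -46. -101.]
tool d [ 0.0067  0.0004 -0.0002] spin 0.002 dist 0.007
```

{"fn": "play_rows", "kwargs": {
  "series": [0.002,0,0,0,0.0015,0,0,0,0.0015,0,0,0,0.001,0,0,0,0,0,0,0]
}}

```text
time_s: 7.02
tcp_pos: [0.6045, -0.0502, 0.0414]
eef_rot: [-95.5, 90.0, -3.2]
contact_force: [-1.3, 1.2, 5.4]
gripper_width: 0.0532
```

{"fn": "play_rows", "kwargs": {
  "series": [0.0005,0,0,0,0.0005,0,0,0,0,0,0,0,0,0,0,0,0,0,0,0]
}}

```text
time_s: 7.43
tcp_pos: [0.6046, -0.0502, 0.0414]
eef_rot: [-98.2, 89.9, -5.9]
contact_force: [-4.8, 2.0, 13.5]
gripper_width: 0.0532
```

{"fn": "play_rows", "kwargs": {
  "series": [-0.0005,0,0,0,0,0,0,0,0,0,0,0,0,0,0,0,0,0,0,0],
  "jaw": 80
}}

```text
time_s: 7.85
tcp_pos: [0.6041, -0.0502, 0.0398]
eef_rot: [100.2, 90.0, -167.5]
contact_force: [-0.6, 0.7, 0.2]
gripper_width: 0.0696
```

{"fn": "play_rows", "kwargs": {
  "series": [-0.005,0,0,0,-0.02,0,0,0,-0.035,0,0,0,-0.04,0,0,0,-0.04,0,0,0]
}}

```text
time_s: 8.27
tcp_pos: [0.6036, -0.0504, 0.1815]
eef_rot: [106.7, 89.9, -161.0]
contact_force: [1.3, 0.6, 0.4]
gripper_width: 0.0701
```

{"fn": "play_rows", "kwargs": {
  "series": [-0.03,0,0,0,-0.02,0.02,0,0,0,0.04,0,0,0,0.04,0,0,0,0,0,0]
}}

```text
time_s: 8.68
tcp_pos: [0.4978, -0.0549, 0.2306]
eef_rot: [40.7, 89.9, 133.0]
contact_force: [-0.7, -0.9, -1.4]
gripper_width: 0.0699
```

```bash
python3 -c "
from h import *
for n in ('scene','top','wrist'):
  c=capture(n);cv2.imwrite(f'pics/{n}4.png',c['img']);np.savez(f'{n}4.npz',**c)
st()"
```

```text
t 8.83 p [ 0.5044 -0.0541  0.2311] psi 92.3 x [ 0.002  0.    -1.   ] F [-0.1  1.2  0.5] M [ 0.01 -0.15 -0.02] w 0.07 j [  16.    4.  -20.    0.  -66. -104.]
```

View pics/scene4.png

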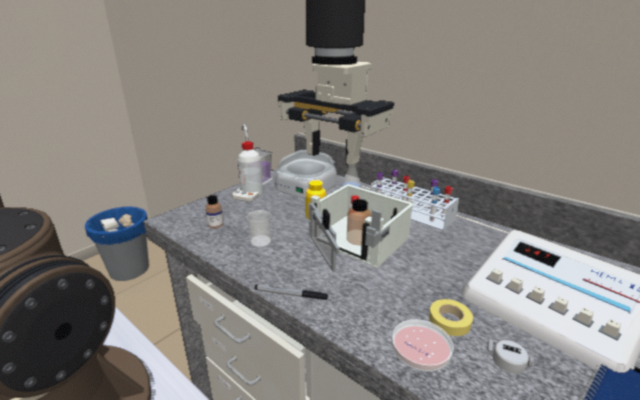

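View pics/wrist4.png

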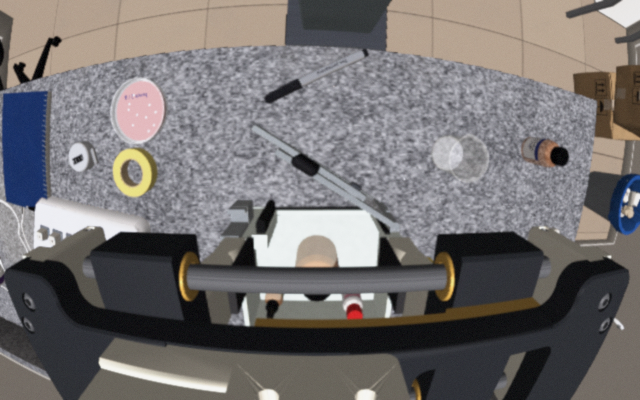

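Bottle stands upright in the crib (scene 360,225; wrist 317,265), others untouched. Now locating the tab (wrist ~305,164).

```bash
python3 -c "
from h import *
w=load('wrist4.npz')['img'];cv2.imwrite('pics/w4c.png',cv2.resize(w[110:250,210:430],None,fx=3.5,fy=3.5,interpolation=cv2.INTER_CUBIC))
w=load('scene4.npz')['img'];cv2.imwrite('pics/s4c.png',cv2.resize(w[175:285,290:430],None,fx=5,fy=5,interpolation=cv2.INTER_CUBIC))"
```

```text
(no output)
```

View pics/w4c.png

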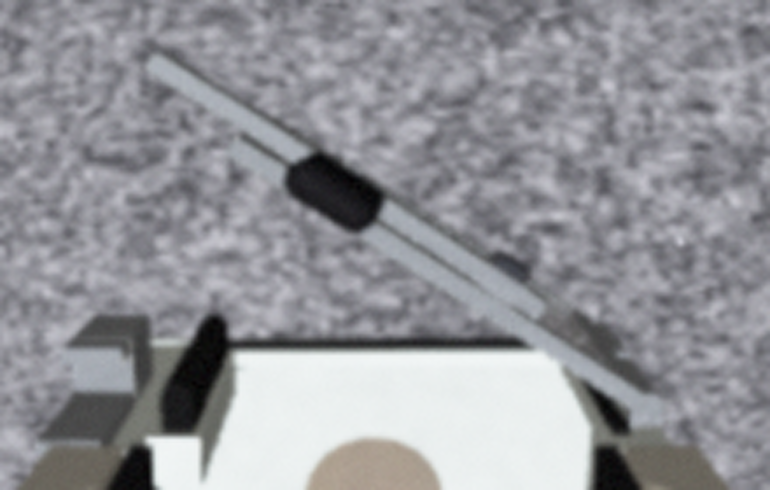

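View pics/s4c.png

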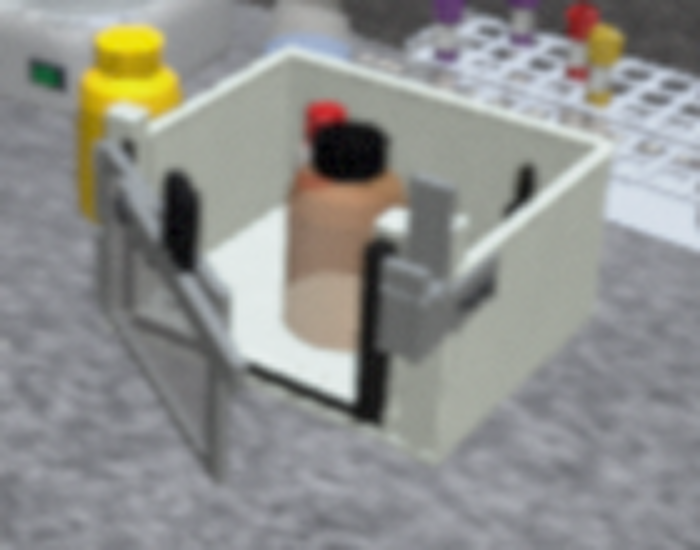

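```bash
python3 -c "
from h import *
w=load('wrist4.npz');t=load('top4.npz');print(w['world_from_camera'][:3,3])
C=lambda u,v:(210+u/3.5-.36,110+v/3.5-.36)
P=lambda n,u,v,z:print(n,np.round(fonz(w,*C(u,v),z),4))
P('bar end',155,62,.0955);P('bar end R',150,70,.0955)
P('bar mid near pivot',530,292,.106);P('gate far',240,150,.105);P('hinge',645,405,.105)
P('gate mid',470,290,.105)
P('tab c .13',336,192,.128);P('tabtopish',340,203,.138)
P('seat',100,370,.093)
o,d=fray(w,*C(336,192))
s0=load('scene0.npz')
o2,d2=ray(s0,190+462/3.4-.35,160+200/3.4-.35)
s=np.linalg.lstsq(np.c_[d,-d2],o2-o,rcond=None)[0];print('tab tri',o+s[0]*d,o2+s[1]*d2)
"
```

```text
[ 0.43049148 -0.05792748  0.38880735]
bar end [ 0.4397 -0.1161  0.0955]
bar end R [ 0.4419 -0.1175  0.0955]
bar mid near pivot [ 0.4976 -0.0122  0.106 ]
gate far [ 0.4624 -0.0911  0.105 ]
hinge [0.5293 0.0239 0.105 ]
gate mid [ 0.498  -0.0284  0.105 ]
tab c .13 [ 0.4694 -0.0648  0.128 ]
tabtopish [ 0.4704 -0.0635  0.138 ]
seat [ 0.5289 -0.1334  0.093 ]
tab tri [ 0.47034466 -0.06499932  0.12136698] [ 0.46996499 -0.06458346  0.12129941]
```

{"fn": "play_rows", "kwargs": {
  "series": [0,0.015,-0.005,-0.115,0,0.01,0,-0.115,0,0,0,-0.115,0,0,0,-0.115,0,0,0,-0.115],
  "jaw": 50
}}

```text
time_s: 9.25
tcp_pos: [0.4807, -0.0612, 0.23]
eef_rot: [110.5, 90.0, -123.9]
contact_force: [0.2, -0.5, 0.1]
gripper_width: 0.0455
```

{"fn": "play_rows", "kwargs": {
  "series": [0,0,0,-0.115,0,0,0,-0.115,0,0,0,-0.115,0,0,0,-0.105,0,0,0,0]
}}

```text
time_s: 9.67
tcp_pos: [0.4807, -0.0612, 0.2298]
eef_rot: [62.5, 90.0, -146.2]
contact_force: [-0.0, 0.1, 0.3]
gripper_width: 0.0437
```

```bash
python3 -c "
from h import *
go([.470,-.0655,.112],151)"
```

```text
t 9.67 p [ 0.4807 -0.0612  0.2298] psi 151.28 x [-0.001 -0.    -1.   ] F [-0.   0.1  0.3] M [-0.02  0.03  0.01] w 0.0437 j [ 16.   2. -22.   0. -66. -45.]
tool d [0.1178 0.0089 0.0073] spin 0.005 dist 0.118
```

{"fn": "play_rows", "kwargs": {
  "series": [0,0.009,0.0075,0,0.025,0,0,0,0.03,0,0,0,0.015,0,0,0,0,0,0,0]
}}

```text
time_s: 10.08
tcp_pos: [0.4662, -0.066, 0.1568]
eef_rot: [36.6, 89.6, -172.6]
contact_force: [-0.7, 0.2, -0.4]
gripper_width: 0.0438
```

```bash
python3 -c "
from h import *
c=capture('wrist');cv2.imwrite('pics/wrist5.png',c['img']);np.savez('wrist5.npz',**c)
c=capture('scene');cv2.imwrite('pics/s5c.png',cv2.resize(c['img'][130:285,260:430],None,fx=3.5,fy=3.5,interpolation=cv2.INTER_CUBIC))
go([.470,-.0655,.112],151)"
```

```text
t 10.18 p [ 0.4688 -0.0658  0.1603] psi 150.9 x [-0.001 -0.001 -1.   ] F [-0.9  0.7  0.7] M [ 0.06 -0.04  0.04] w 0.044 j [ 16.   5. -29.   0. -56. -45.]
tool d [ 0.0483 -0.0009 -0.0009] spin -0.002 dist 0.048
```

View pics/wrist5.png

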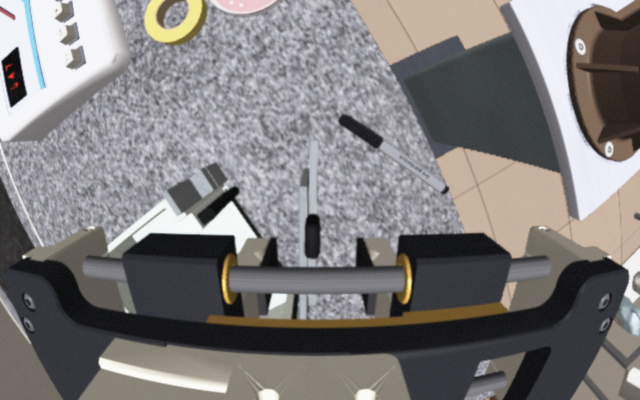

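View pics/s5c.png

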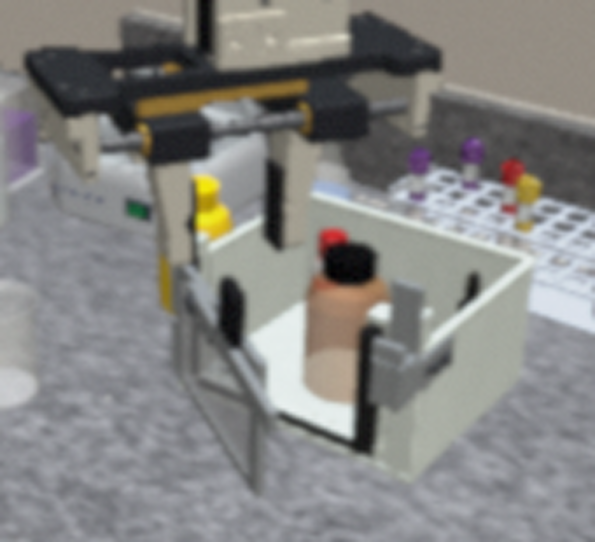

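The tab (wrist 312,236) sits centred between the fingers, and the bar runs along the tool's y.

```bash
python3 -c "
from h import *
w=load('wrist5.npz')
for v in (218,238,255): print(fonz(w,312,v,.135))
for p in ((313,145),(312,200)): print(fonz(w,*p,.1))"
```

```text
[ 0.46196417 -0.07954089  0.135     ]
[ 0.46843489 -0.06810697  0.135     ]
[ 0.47420684 -0.05792016  0.135     ]
[ 0.44121216 -0.11547182  0.1       ]
[ 0.46113955 -0.08153395  0.1       ]
```

{"fn": "play_rows", "kwargs": {
  "series": [0.02,0,-0.001,0,0.018,0,0,0,0.009,0,0,0,0,0,0,0,0,0,0,0]
}}

```text
time_s: 10.6
tcp_pos: [0.4702, -0.066, 0.1139]
eef_rot: [-178.9, 90.0, -27.9]
contact_force: [0.3, -0.4, 0.2]
gripper_width: 0.0436
```

{"fn": "play_rows", "kwargs": {
  "series": [0.001,0.0015,0,0,0,0,0,0,0,0,0,0,0,0,0,0,0,0,0,0],
  "jaw": 4,
  "squeeze": 12
}}

```text
time_s: 11.02
tcp_pos: [0.4691, -0.0673, 0.1125]
eef_rot: [-140.0, 90.0, 11.0]
contact_force: [0.1, -0.3, -0.9]
gripper_width: 0.016
```

{"fn": "play_rows", "kwargs": {
  "series": [0,0,0,0,0,0,0,0,0,0,0,0,0,0,0,0,0,0,0,0]
}}

```text
time_s: 11.43
tcp_pos: [0.4691, -0.0674, 0.1123]
eef_rot: [-165.6, 90.0, -14.6]
contact_force: [0.6, -1.2, 2.0]
gripper_width: 0.0103
```

```bash
python3 -c "
from h import *
st()"
```

```text
t 11.43 p [ 0.4691 -0.0674  0.1123] psi 151.01 x [ 0. -0. -1.] F [ 0.6 -1.2  2. ] M [-0.56 -0.16 -0.13] w 0.0103 j [ 16.   8. -33.   0. -49. -45.]
```

```bash
cat >> h.py <<'E'
H=np.array([.531,.026])
def tab(al,a):
    al=np.radians(al);g=np.array([-np.sin(al),-np.cos(al)]);n=np.array([-np.cos(al),np.sin(al)])
    r=.058+.05*np.cos(a)-.033*np.sin(a);z=.1+.033*np.cos(a)+.05*np.sin(a)
    return np.r_[H+r*g+.007*n,z]
def plan(wps,off):
    # wps list of (alpha deg, a); off: tcp - tab ref in (gate-frame) ~ vertical only
    for (a0,b0),(a1,b1) in zip(wps,wps[1:]):
        d=tab(a1,b1)-tab(a0,b0);ps=np.radians(180-a0)
        x=np.array([0,0,-1]);y=np.array([-np.sin(ps),np.cos(ps),0]);z=np.array([np.cos(ps),np.sin(ps),0])
        print((a1,round(b1,3)),"row",np.round([d@x,d@y,d@z,-np.radians(a0-a1)],4),"tcp",np.round(tab(a1,b1)+off,4))
E
python3 -c "
from h import *
print(tab(29,-.1)-[.4691,-.0674,.1123])
off=np.array([0,0,-.0155])
plan([(a,-.1) for a in (29,26,22,17,12,8)],off)
plan([(8,b) for b in (-.1,-.04,.02,.08,.15,.22)],off)"
```

```text
[ 0.00194212 -0.00032823  0.01554347]
(26, -0.1) row [ 0.      0.0002 -0.0058 -0.0524] tcp [ 0.476  -0.0707  0.1123]
(22, -0.1) row [ 0.      0.0002 -0.0078 -0.0698] tcp [ 0.4829 -0.0743  0.1123]
(17, -0.1) row [ 0.      0.0002 -0.0097 -0.0873] tcp [ 0.4918 -0.0781  0.1123]
(12, -0.1) row [ 0.      0.0002 -0.0097 -0.0873] tcp [ 0.5011 -0.0812  0.1123]
(8, -0.1) row [ 0.      0.0002 -0.0078 -0.0698] tcp [ 0.5086 -0.083   0.1123]
(8, -0.04) row [-0.0031 -0.0018  0.     -0.    ] tcp [ 0.5089 -0.0812  0.1155]
(8, 0.02) row [-0.003  -0.0019  0.     -0.    ] tcp [ 0.5091 -0.0793  0.1185]
(8, 0.08) row [-0.0029 -0.0021 -0.     -0.    ] tcp [ 0.5094 -0.0772  0.1214]
(8, 0.15) row [-0.0032 -0.0027 -0.     -0.    ] tcp [ 0.5098 -0.0745  0.1246]
(8, 0.22) row [-0.003  -0.0029 -0.     -0.    ] tcp [ 0.5102 -0.0716  0.1276]
```

{"fn": "play_rows", "kwargs": {
  "series": [0,0,-0.006,-0.052,0,0,-0.008,-0.07,0,0,-0.01,-0.087,0,0,-0.01,-0.087,0,0,-0.008,-0.07]
}}

```text
time_s: 11.85
tcp_pos: [0.5079, -0.0836, 0.1123]
eef_rot: [63.6, 89.9, -124.2]
contact_force: [-1.5, -7.7, 4.0]
gripper_width: 0.0101
```

{"fn": "play_rows", "kwargs": {
  "series": [0,0,0,0,0,0,0,0,0,0,0,0,0,0,0,0,0,0,0,0]
}}

```text
time_s: 12.27
tcp_pos: [0.5076, -0.0835, 0.1123]
eef_rot: [72.5, 89.9, -115.5]
contact_force: [-0.9, -8.8, 3.7]
gripper_width: 0.0098
```

```bash
python3 -c "
from h import *
go([.5076,-.083,.1123],172)
c=capture('scene');cv2.imwrite('pics/s6c.png',cv2.resize(c['img'][130:285,260:430],None,fx=3.5,fy=3.5,interpolation=cv2.INTER_CUBIC))"
```

```text
t 12.27 p [ 0.5076 -0.0835  0.1123] psi 171.98 x [-0.001 -0.002 -1.   ] F [-0.9 -8.8  3.7] M [-3.05  0.1  -0.14] w 0.0098 j [ 13.  12. -28.   0. -50. -21.]
tool d [ 0.     -0.0005  0.0001] spin -0.0 dist 0.0
```

View pics/s6c.png

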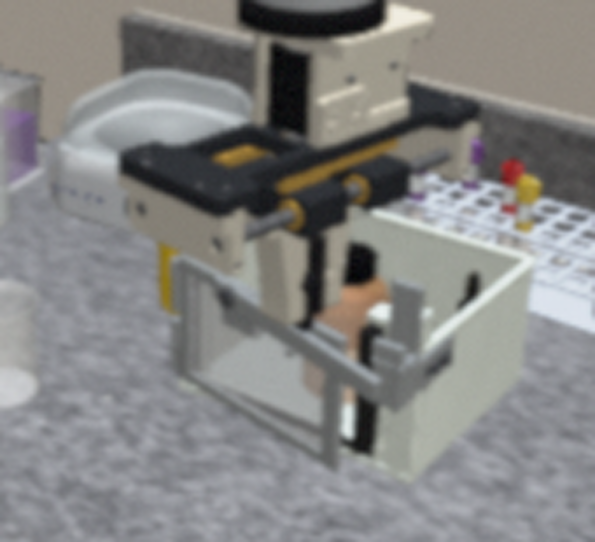

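Force −8.8 N along y: the tool is a little too near the hinge. Easing it along the bar.

{"fn": "play_rows", "kwargs": {
  "series": [0,0.001,0,0,0,0.001,0,0,0,0,0,0,0,0,0,0,0,0,0,0]
}}

```text
time_s: 12.73
tcp_pos: [0.5081, -0.0838, 0.1122]
eef_rot: [-157.8, 90.0, 14.2]
contact_force: [1.1, 1.3, 2.0]
gripper_width: 0.0099
```

```bash
python3 -c "
from h import *
st()"
```

```text
t 12.73 p [ 0.5081 -0.0838  0.1122] psi 172.0 x [ 0.001  0.    -1.   ] F [1.1 1.3 2. ] M [ 0.38 -0.38 -0.07] w 0.0099 j [ 13.  12. -28.  -0. -50. -21.]
```

{"fn": "play_rows", "kwargs": {
  "series": [-0.003,-0.0018,0,0,-0.003,-0.0019,0,0,-0.003,-0.0021,0,0,0,0,0,0,0,0,0,0]
}}

```text
time_s: 13.15
tcp_pos: [0.5083, -0.0783, 0.1211]
eef_rot: [41.3, 90.0, -146.8]
contact_force: [1.2, -2.2, -1.6]
gripper_width: 0.0101
```

```bash
python3 -c "
from h import *
st()"
```

```text
t 13.15 p [ 0.5083 -0.0783  0.1211] psi 171.99 x [-0. -0. -1.] F [ 1.2 -2.2 -1.6] M [-0.89 -0.16 -0.13] w 0.0101 j [ 13.  11. -28.   0. -51. -21.]
```

{"fn": "play_rows", "kwargs": {
  "series": [-0.003,-0.0023,0,0,-0.003,-0.0026,0,0,-0.003,-0.0028,0,0,0,0,0,0,0,0,0,0]
}}

```text
time_s: 13.57
tcp_pos: [0.51, -0.0703, 0.1305]
eef_rot: [-155.7, 89.9, 16.3]
contact_force: [0.8, -1.2, -0.5]
gripper_width: 0.0099
```

```bash
python3 -c "
from h import *
s,R,p=st()
c=capture('scene');cv2.imwrite('pics/s7c.png',cv2.resize(c['img'][190:285,290:400],None,fx=5,fy=5,interpolation=cv2.INTER_CUBIC))
plan([(a,.24) for a in (8,6.5,5,4,3,2,1,0,-1,-2)],np.array([0,0,-.0155]))"
```

```text
t 13.57 p [ 0.51   -0.0703  0.1305] psi 172.01 x [ 0.001  0.    -1.   ] F [ 0.8 -1.2 -0.5] M [-0.34 -0.2  -0.13] w 0.0099 j [ 14.  10. -27.  -0. -52. -22.]
(6.5, 0.24) row [ 0.      0.0001 -0.0026 -0.0262] tcp [ 0.5129 -0.0713  0.1284]
(5, 0.24) row [ 0.      0.0001 -0.0026 -0.0262] tcp [ 0.5154 -0.0717  0.1284]
(4, 0.24) row [ 0.      0.0001 -0.0017 -0.0175] tcp [ 0.5171 -0.072   0.1284]
(3, 0.24) row [ 0.      0.0001 -0.0017 -0.0175] tcp [ 0.5188 -0.0722  0.1284]
(2, 0.24) row [ 0.      0.0001 -0.0017 -0.0175] tcp [ 0.5206 -0.0724  0.1284]
(1, 0.24) row [ 0.      0.0001 -0.0017 -0.0175] tcp [ 0.5223 -0.0726  0.1284]
(0, 0.24) row [ 0.      0.0001 -0.0017 -0.0175] tcp [ 0.524  -0.0727  0.1284]
(-1, 0.24) row [ 0.      0.0001 -0.0017 -0.0175] tcp [ 0.5257 -0.0728  0.1284]
(-2, 0.24) row [ 0.      0.0001 -0.0017 -0.0175] tcp [ 0.5274 -0.0729  0.1284]
```

View pics/s7c.png

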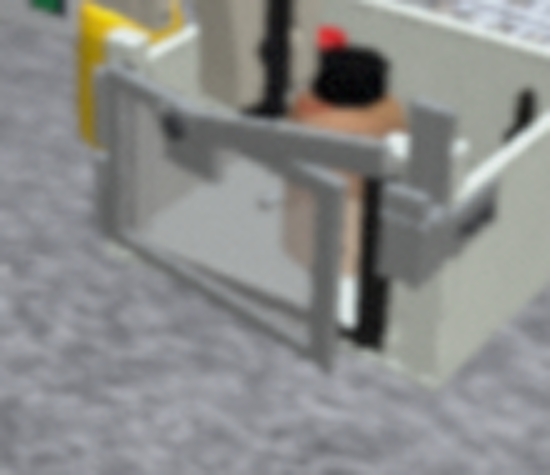

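{"fn": "play_rows", "kwargs": {
  "series": [0,0,-0.0026,-0.026,0,0,-0.0026,-0.026,0,0,-0.0017,-0.0175,0,0,-0.0009,-0.009,0,0,0,0]
}}

```text
time_s: 14.03
tcp_pos: [0.5179, -0.0717, 0.1305]
eef_rot: [171.6, 89.9, -11.9]
contact_force: [0.1, -2.4, 3.4]
gripper_width: 0.0098
```

```bash
python3 -c "
from h import *
s,R,p=st()"
```

```text
t 14.03 p [ 0.5179 -0.0717  0.1305] psi 176.5 x [ 0.001 -0.    -1.   ] F [ 0.1 -2.4  3.4] M [-0.94 -0.19 -0.02] w 0.0098 j [ 14.  11. -26.   0. -53. -17.]
```

{"fn": "play_rows", "kwargs": {
  "series": [0,0,-0.0009,-0.009,0,0,-0.0009,-0.009,0,0,-0.0008,-0.008,0,0,0,0,0,0,0,0]
}}

```text
time_s: 14.45
tcp_pos: [0.5203, -0.072, 0.1305]
eef_rot: [152.9, 90.0, -29.1]
contact_force: [1.2, -4.5, 5.5]
gripper_width: 0.0097
```

{"fn": "play_rows", "kwargs": {
  "series": [0,0,-0.0009,-0.009,0,0,-0.0009,-0.009,0,0,0,0,0,0,0,0,0,0,0,0]
}}

```text
time_s: 14.87
tcp_pos: [0.5219, -0.0721, 0.1305]
eef_rot: [138.1, 90.0, -42.9]
contact_force: [-0.1, -5.1, 6.0]
gripper_width: 0.0099
```

{"fn": "play_rows", "kwargs": {
  "series": [0,0,-0.0009,-0.009,0,0,-0.0009,-0.009,0,0,0,0,0,0,0,0,0,0,0,0]
}}

```text
time_s: 15.28
tcp_pos: [0.5233, -0.0723, 0.1304]
eef_rot: [65.4, 90.0, -114.5]
contact_force: [-1.2, -6.2, 6.4]
gripper_width: 0.0095
```

```bash
python3 -c "
from h import *
s,R,p=st()"
```

```text
t 15.28 p [ 0.5233 -0.0723  0.1304] psi -179.98 x [-0.    -0.001 -1.   ] F [-1.2 -6.2  6.4] M [-1.96  0.46 -0.16] w 0.0095 j [ 13.  12. -25.   0. -53. -13.]
```

{"fn": "play_rows", "kwargs": {
  "series": [-0.001,0.0008,-0.0009,-0.009,0,0,0,0,0,0,0,0,0,0,0,0,0,0,0,0]
}}

```text
time_s: 15.7
tcp_pos: [0.5238, -0.0724, 0.1305]
eef_rot: [-12.2, 89.9, 168.3]
contact_force: [-2.3, -1.1, -2.3]
gripper_width: 0.01
```

{"fn": "play_rows", "kwargs": {
  "series": [0,0,-0.0009,-0.009,0,0,0,0,0,0,0,0,0,0,0,0,0,0,0,0]
}}

```text
time_s: 16.12
tcp_pos: [0.5247, -0.0724, 0.1306]
eef_rot: [-15.0, 89.9, 166.0]
contact_force: [-4.0, 1.8, -3.3]
gripper_width: 0.0099
```

```bash
python3 -c "
from h import *
s,R,p=st()
c=capture('scene');cv2.imwrite('pics/s8c.png',cv2.resize(c['img'][190:285,290:400],None,fx=5,fy=5,interpolation=cv2.INTER_CUBIC))
"
```

```text
t 16.12 p [ 0.5247 -0.0724  0.1306] psi -178.96 x [-0.001  0.    -1.   ] F [-4.   1.8 -3.3] M [ 0.59  1.23 -0.18] w 0.0099 j [ 13.  12. -25.  -0. -53. -12.]
```

View pics/s8c.png

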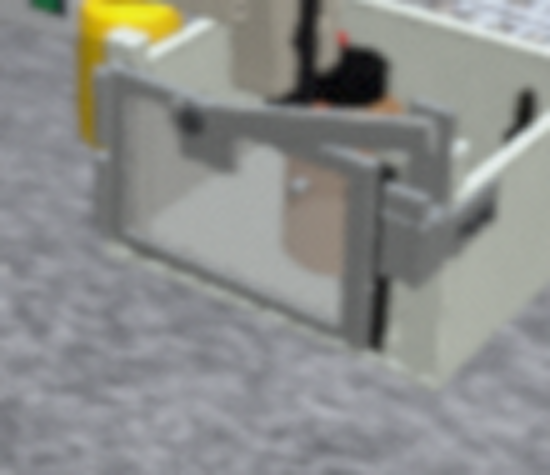

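Bar end is raised above the lip, in front of the back wall (crop 440,130). Feeling on inwards for the back wall.

{"fn": "play_rows", "kwargs": {
  "series": [0,0,-0.0009,-0.009,0,0,0,0,0,0,0,0,0,0,0,0,0,0,0,0]
}}

```text
time_s: 16.58
tcp_pos: [0.5257, -0.0725, 0.1307]
eef_rot: [-11.9, 89.9, 169.7]
contact_force: [-4.3, 1.7, -4.1]
gripper_width: 0.0101
```

{"fn": "play_rows", "kwargs": {
  "series": [0,0,-0.0009,-0.009,0,0,0,0,0,0,0,0,0,0,0,0,0,0,0,0]
}}

```text
time_s: 17.0
tcp_pos: [0.5264, -0.0725, 0.1307]
eef_rot: [-7.1, 89.9, 175.0]
contact_force: [-4.9, 1.7, -4.2]
gripper_width: 0.0099
```

```bash
python3 -c "
from h import *
s,R,p=st()
"
```

```text
t 17.0 p [ 0.5264 -0.0725  0.1307] psi -177.92 x [-0.001  0.    -1.   ] F [-4.9  1.7 -4.2] M [ 0.83  1.84 -0.22] w 0.0099 j [ 13.  12. -25.  -0. -53. -11.]
```

{"fn": "play_rows", "kwargs": {
  "series": [0,0,-0.0009,-0.009,0,0,0,0,0,0,0,0,0,0,0,0,0,0,0,0]
}}

```text
time_s: 17.42
tcp_pos: [0.5271, -0.0726, 0.1306]
eef_rot: [-3.1, 89.9, 179.5]
contact_force: [-5.3, 2.0, -5.2]
gripper_width: 0.0103
```

{"fn": "play_rows", "kwargs": {
  "series": [0,0,-0.0009,-0.009,0,0,0,0,0,0,0,0,0,0,0,0,0,0,0,0]
}}

```text
time_s: 17.83
tcp_pos: [0.5277, -0.0726, 0.1306]
eef_rot: [-1.6, 89.9, -178.5]
contact_force: [-7.1, 2.0, -3.5]
gripper_width: 0.0106
```

```bash
python3 -c "
from h import *
s,R,p=st()
"
```

```text
t 17.83 p [ 0.5277 -0.0726  0.1306] psi -176.91 x [-0.002 -0.    -1.   ] F [-7.1  2.  -3.5] M [ 0.73  2.45 -0.21] w 0.0106 j [ 13.  12. -25.  -0. -53. -10.]
```

{"fn": "play_rows", "kwargs": {
  "series": [0,0,-0.0008,-0.004,0,0,0,0,0,0,0,0,0,0,0,0,0,0,0,0]
}}

```text
time_s: 18.25
tcp_pos: [0.5282, -0.0727, 0.1306]
eef_rot: [0.8, 89.8, -175.9]
contact_force: [-8.1, 1.6, -2.6]
gripper_width: 0.0103
```

{"fn": "play_rows", "kwargs": {
  "series": [0,0,-0.0008,-0.004,0,0,0,0,0,0,0,0,0,0,0,0,0,0,0,0]
}}

```text
time_s: 18.67
tcp_pos: [0.5288, -0.0727, 0.1306]
eef_rot: [2.5, 89.8, -173.9]
contact_force: [-9.7, 1.4, -2.4]
gripper_width: 0.01
```

```bash
python3 -c "
from h import *
s,R,p=st()
c=capture('scene');cv2.imwrite('pics/s9c.png',cv2.resize(c['img'][190:270,310:410],None,fx=6,fy=6,interpolation=cv2.INTER_CUBIC))
"
```

```text
t 18.67 p [ 0.5288 -0.0727  0.1306] psi -176.45 x [-0.003 -0.    -1.   ] F [-9.7  1.4 -2.4] M [ 0.64  3.   -0.21] w 0.01 j [ 13.  12. -25.  -0. -53. -10.]
```

View pics/s9c.png

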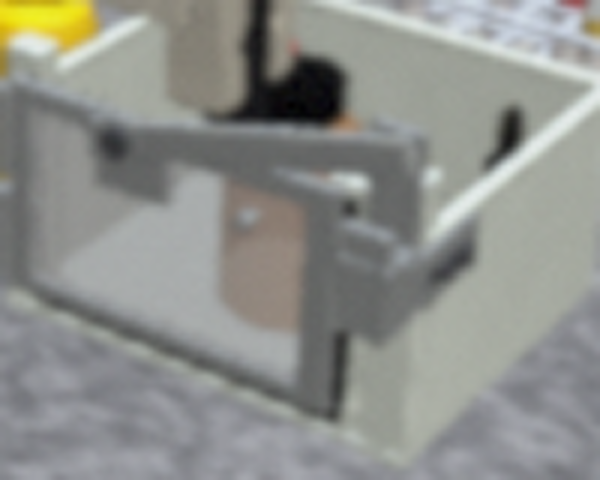

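{"fn": "play_rows", "kwargs": {
  "series": [0,0,-0.0008,-0.004,0,0,0,0,0,0,0,0,0,0,0,0,0,0,0,0]
}}

```text
time_s: 19.13
tcp_pos: [0.5293, -0.0727, 0.1305]
eef_rot: [2.4, 89.8, -173.9]
contact_force: [-8.8, 1.5, -1.6]
gripper_width: 0.0099
```

{"fn": "play_rows", "kwargs": {
  "series": [0,0,-0.0008,-0.004,0,0,0,0,0,0,0,0,0,0,0,0,0,0,0,0]
}}

```text
time_s: 19.55
tcp_pos: [0.5293, -0.0728, 0.1304]
eef_rot: [2.1, 89.7, -173.9]
contact_force: [-11.0, 0.5, -0.1]
gripper_width: 0.0102
```

```bash
python3 -c "
from h import *
s,R,p=st()
"
```

```text
t 19.55 p [ 0.5293 -0.0728  0.1304] psi -176.0 x [-0.005 -0.001 -1.   ] F [-11.    0.5  -0.1] M [ 0.67  4.13 -0.19] w 0.0102 j [ 13.  12. -24.  -0. -53.  -9.]
```

{"fn": "play_rows", "kwargs": {
  "series": [0,0,-0.0006,0,0,0,0,0,0,0,0,0,0,0,0,0,0,0,0,0]
}}

```text
time_s: 19.97
tcp_pos: [0.5294, -0.0728, 0.1303]
eef_rot: [2.1, 89.6, -173.9]
contact_force: [-13.2, 2.3, 1.7]
gripper_width: 0.01
```

```bash
python3 -c "
from h import *
s,R,p=st()
"
```

```text
t 19.97 p [ 0.5294 -0.0728  0.1303] psi -176.01 x [-0.006 -0.001 -1.   ] F [-13.2   2.3   1.7] M [ 0.75  4.84 -0.19] w 0.01 j [ 13.  12. -24.  -0. -54.  -9.]
```

Back wall felt at TCP x ≈ 0.5293 (force and moment jump, motion stops). Backing off to mid-notch (~1.5 mm at the tab), then lowering.

{"fn": "play_rows", "kwargs": {
  "series": [0,0,0.001,0.005,0,0,0.001,0.005,0,0,0.001,0.005,0,0,0.0007,0,0,0,0,0]
}}

```text
time_s: 20.38
tcp_pos: [0.5275, -0.0726, 0.1305]
eef_rot: [-1.7, 89.9, -178.5]
contact_force: [-6.7, 1.7, -4.1]
gripper_width: 0.0102
```

```bash
python3 -c "
from h import *
s,R,p=st()
plan([(-2.5,a) for a in (.29,.23,.17,.11,.05,0,-.03)],np.array([0,0,-.0155]))
"
```

```text
t 20.38 p [ 0.5275 -0.0726  0.1305] psi -176.85 x [-0.003 -0.    -1.   ] F [-6.7  1.7 -4.1] M [ 0.63  2.6  -0.21] w 0.0102 j [ 13.  12. -25.  -0. -53. -10.]
(-2.5, 0.23) row [ 0.0024  0.0027  0.     -0.    ] tcp [ 0.5283 -0.0734  0.128 ]
(-2.5, 0.17) row [ 0.0025  0.0025  0.     -0.    ] tcp [ 0.5284 -0.0759  0.1255]
(-2.5, 0.11) row [ 0.0027  0.0024 -0.     -0.    ] tcp [ 0.5285 -0.0783  0.1228]
(-2.5, 0.05) row [ 0.0028  0.0022 -0.     -0.    ] tcp [ 0.5286 -0.0805  0.12  ]
(-2.5, 0) row [ 0.0025  0.0017  0.     -0.    ] tcp [ 0.5287 -0.0822  0.1175]
(-2.5, -0.03) row [ 0.0015  0.001   0.     -0.    ] tcp [ 0.5288 -0.0832  0.116 ]
```

{"fn": "play_rows", "kwargs": {
  "series": [0.0024,0.0027,-0.0002,0,0.0025,0.0025,0,0,0,0,0,0,0,0,0,0,0,0,0,0]
}}

```text
time_s: 20.8
tcp_pos: [0.5282, -0.0777, 0.1257]
eef_rot: [-4.1, 89.9, 179.1]
contact_force: [-7.6, 3.0, -3.2]
gripper_width: 0.0101
```

```bash
python3 -c "
from h import *
s,R,p=st()
"
```

```text
t 20.8 p [ 0.5282 -0.0777  0.1257] psi -176.85 x [-0.002  0.    -1.   ] F [-7.6  3.  -3.2] M [ 0.9   2.67 -0.21] w 0.0101 j [ 13.  13. -25.  -0. -53.  -9.]
```

{"fn": "play_rows", "kwargs": {
  "series": [0.0026,0.002,0,0,0,0,0,0,0.0014,0.0011,0.0002,0,0,0,0,0,0,0,0,0]
}}

```text
time_s: 21.22
tcp_pos: [0.5284, -0.0809, 0.122]
eef_rot: [-2.5, 89.9, -179.3]
contact_force: [-6.7, 1.9, -1.4]
gripper_width: 0.0101
```

```bash
python3 -c "
from h import *
s,R,p=st()
"
```

```text
t 21.22 p [ 0.5284 -0.0809  0.122 ] psi -176.84 x [-0.002 -0.    -1.   ] F [-6.7  1.9 -1.4] M [ 0.99  2.67 -0.2 ] w 0.0101 j [ 12.  13. -25.  -0. -52.  -9.]
```

{"fn": "play_rows", "kwargs": {
  "series": [0.0015,0.0011,0,0,0,0,0,0,0.001,0.0007,0,0,0,0,0,0,0,0,0,0]
}}

```text
time_s: 21.63
tcp_pos: [0.5286, -0.0826, 0.1196]
eef_rot: [-2.3, 89.9, -179.1]
contact_force: [-7.4, 3.2, -0.1]
gripper_width: 0.0101
```

```bash
python3 -c "
from h import *
s,R,p=st()
c=capture('scene');cv2.imwrite('pics/s10c.png',cv2.resize(c['img'][190:270,310:410],None,fx=6,fy=6,interpolation=cv2.INTER_CUBIC))
"
```

```text
t 21.63 p [ 0.5286 -0.0826  0.1196] psi -176.83 x [-0.002 -0.    -1.   ] F [-7.4  3.2 -0.1] M [ 1.03  2.72 -0.21] w 0.0101 j [ 12.  13. -25.  -0. -52.  -9.]
```

View pics/s10c.png

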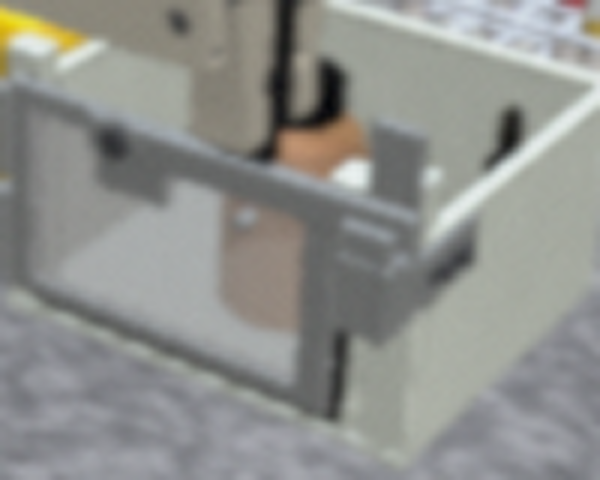

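The bar end is passing behind the lip (crop 370,230), with no upward force. Lowering on.

{"fn": "play_rows", "kwargs": {
  "series": [0.001,0.0006,0,0,0,0,0,0,0.001,0.0006,0,0,0,0,0,0,0,0,0,0]
}}

```text
time_s: 22.1
tcp_pos: [0.5287, -0.0836, 0.1182]
eef_rot: [-8.5, 89.9, 174.6]
contact_force: [-9.0, 5.4, 4.8]
gripper_width: 0.01
```

{"fn": "play_rows", "kwargs": {
  "series": [0.0008,0.0004,0,0,0,0,0,0,0,0,0,0,0,0,0,0,0,0,0,0]
}}

```text
time_s: 22.52
tcp_pos: [0.5288, -0.0838, 0.1181]
eef_rot: [-23.8, 90.0, 159.3]
contact_force: [-11.5, 7.4, 9.5]
gripper_width: 0.0103
```

```bash
python3 -c "
from h import *
s,R,p=st()
"
```

```text
t 22.52 p [ 0.5288 -0.0838  0.1181] psi -176.8 x [-0.001  0.    -1.   ] F [-11.5   7.4   9.5] M [ 2.58  4.56 -0.19] w 0.0103 j [ 12.  13. -25.  -0. -52.  -9.]
```

{"fn": "play_rows", "kwargs": {
  "series": [-0.0008,-0.0007,0,0,0,0,0,0,0,0,0,0,0,0,0,0,0,0,0,0]
}}

```text
time_s: 22.93
tcp_pos: [0.5286, -0.0837, 0.1181]
eef_rot: [11.5, 89.9, -165.4]
contact_force: [-8.3, 2.5, 4.2]
gripper_width: 0.0102
```

```bash
python3 -c "
from h import *
s,R,p=st()
"
```

```text
t 22.93 p [ 0.5286 -0.0837  0.1181] psi -176.82 x [-0.002 -0.    -1.   ] F [-8.3  2.5  4.2] M [ 0.93  3.4  -0.24] w 0.0102 j [ 12.  13. -25.   0. -52.  -9.]
```

Bar is seated on the notch floor (TCP z 0.1181, upward reaction). Releasing gently.

{"fn": "play_rows", "kwargs": {
  "series": [0,0,0,0,0,0,0,0,0,0,0,0,0,0,0,0,0,0,0,0],
  "jaw": 35
}}

```text
time_s: 23.35
tcp_pos: [0.531, -0.0835, 0.1184]
eef_rot: [171.3, 89.9, -5.5]
contact_force: [-0.9, 0.1, 0.5]
gripper_width: 0.0302
```

```bash
python3 -c "
from h import *
s,R,p=st()
c=capture('scene');cv2.imwrite('pics/s11c.png',cv2.resize(c['img'][190:270,310:410],None,fx=6,fy=6,interpolation=cv2.INTER_CUBIC))
"
```

```text
t 23.35 p [ 0.531  -0.0835  0.1184] psi -176.79 x [ 0.003 -0.    -1.   ] F [-0.9  0.1  0.5] M [ 0.04  0.09 -0.01] w 0.0302 j [ 12.  13. -25.   0. -51.  -9.]
```

View pics/s11c.png

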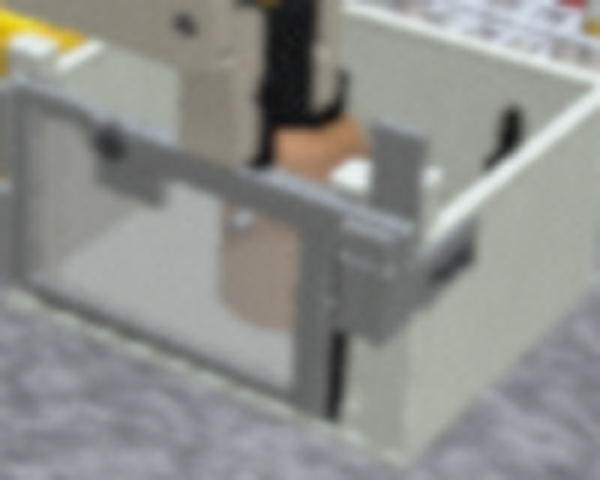

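{"fn": "play_rows", "kwargs": {
  "series": [-0.005,0,0,0,-0.015,0,0,0,-0.03,0,0,0,-0.035,0,0,0,-0.02,0,0,0]
}}

```text
time_s: 23.82
tcp_pos: [0.531, -0.0838, 0.2267]
eef_rot: [168.7, 89.8, -8.1]
contact_force: [0.8, 0.6, 0.8]
gripper_width: 0.0306
```

{"fn": "play_rows", "kwargs": {
  "series": [0,0,0.03,0,0,0,0.04,0,0,0,0.03,0,0,0,0,0,0,0,0,0]
}}

```text
time_s: 24.23
tcp_pos: [0.4291, -0.0892, 0.224]
eef_rot: [-174.5, 89.8, 8.7]
contact_force: [0.6, -0.1, 0.3]
gripper_width: 0.0309
```

```bash
python3 -c "
from h import *
s,R,p=st()
c=capture('scene');cv2.imwrite('pics/s12c.png',cv2.resize(c['img'][170:285,190:420],None,fx=3.4,fy=3.4,interpolation=cv2.INTER_CUBIC))
cv2.imwrite('pics/s12d.png',cv2.resize(c['img'][190:270,310:410],None,fx=6,fy=6,interpolation=cv2.INTER_CUBIC))
c=capture('wrist');cv2.imwrite('pics/w12.png',c['img']);np.savez('w12.npz',**c)
"
```

```text
t 24.23 p [ 0.4291 -0.0892  0.224 ] psi -176.8 x [ 0.003  0.    -1.   ] F [ 0.6 -0.1  0.3] M [ 0.03 -0.02  0.04] w 0.0309 j [ 14.  -3. -28.   0. -65. -11.]
```

View pics/s12c.png

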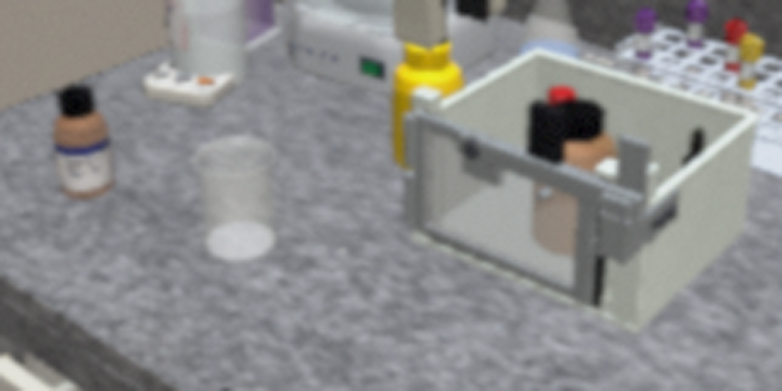

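View pics/s12d.png

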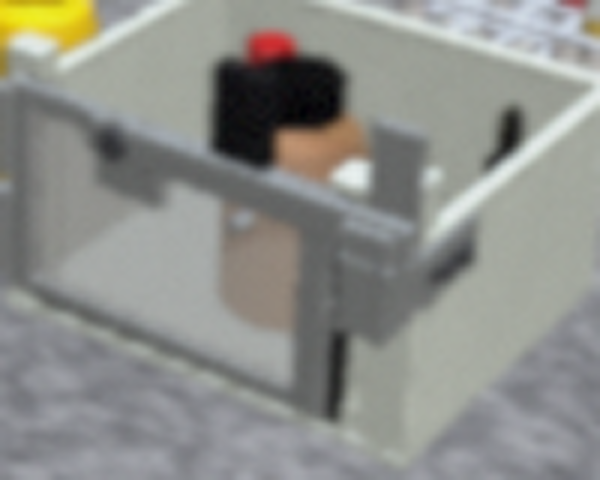

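View pics/w12.png

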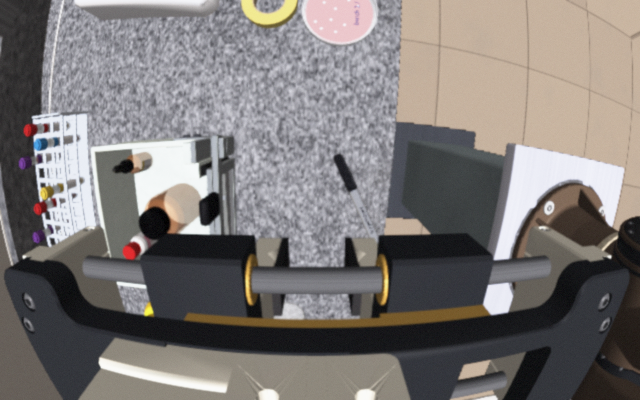

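```bash
python3 -c "
from h import *
w=load('w12.npz')['img'];cv2.imwrite('pics/w12c.png',cv2.resize(w[125:240,90:250],None,fx=4.5,fy=4.5,interpolation=cv2.INTER_CUBIC))"
```

```text
(no output)
```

View pics/w12c.png

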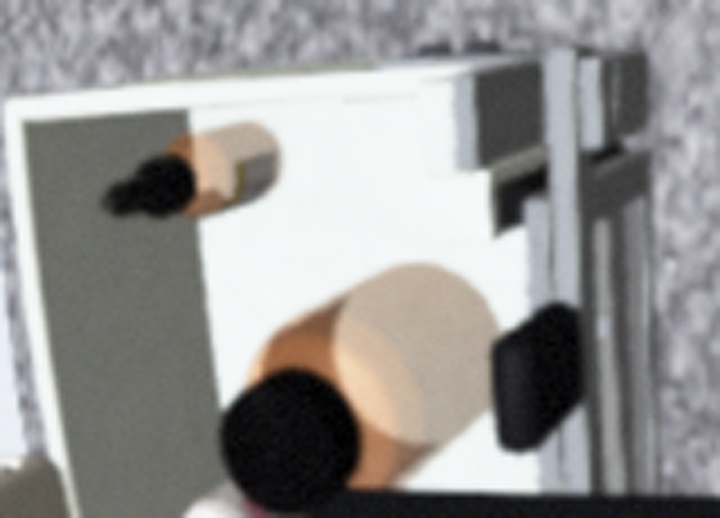

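{"fn": "play_rows", "kwargs": {
  "series": [0,0,0.02,0,0,0,0,0,0,0,0,0,0,0,0,0,0,0,0,0]
}}

```text
time_s: 24.75
tcp_pos: [0.4106, -0.09, 0.2226]
eef_rot: [45.7, 90.0, -131.1]
contact_force: [-0.5, -0.2, 1.1]
gripper_width: 0.0307
```

{"fn": "play_rows", "kwargs": {
  "series": [0,0,0,0,0,0,0,0,0,0,0,0,0,0,0,0,0,0,0,0]
}}

```text
time_s: 25.17
tcp_pos: [0.4099, -0.0901, 0.2226]
eef_rot: [13.8, 90.0, -163.0]
contact_force: [1.1, 0.0, -0.0]
gripper_width: 0.0304
```

```bash
python3 -c "
from h import *
c=capture('top');cv2.imwrite('pics/t13.png',cv2.resize(c['img'][120:300,200:440],None,fx=3.3,fy=3.3,interpolation=cv2.INTER_CUBIC))
c=capture('wrist');w=c['img'];cv2.imwrite('pics/w13c.png',cv2.resize(w[100:240,90:270],None,fx=4,fy=4,interpolation=cv2.INTER_CUBIC))
"
```

```text
(no output)
```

View pics/t13.png

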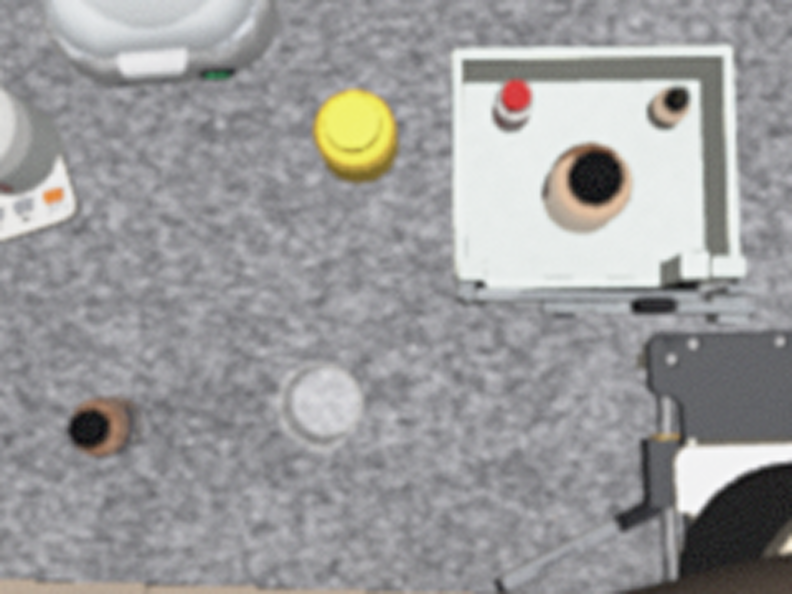

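View pics/w13c.png

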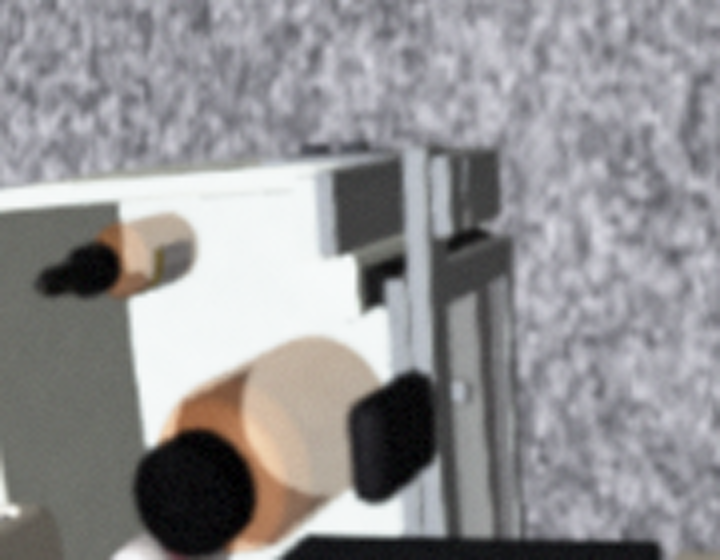

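The wrist view shows the bar end lying between the keeper's back wall (crop 365,205) and its lip (440,190). The gate is shut, the bottle stands at top crop (590,185), and the other bottles and the beaker have not moved.

```bash
python3 -c "
from plant import close_job
print(close_job())"
```

```text
the job is handed in; nothing more can be done
None
```

The larger amber bottle stands in the middle of the crib. The gate is shut and latched, and the job was handed in at about 25 s of the 67 s allowed.

- **Bottle:** I gripped it by its straight body, lowered it until it touched the crib floor (about 13 N), then let go and lifted clear.
- **Gate and bar:** I held the thumb tab, swung the gate in and raised the bar before it reached the keeper. I then pressed against the seal until I felt the keeper's back wall. From there I backed off to mid-notch and lowered the bar until it rested on the notch floor. The force reading never passed about 17 N in any move.

**Last checks:**
- The scene and wrist views show the bar end between the keeper's lip and back wall. The gate stayed shut for nearly 2 s after release, with the robot clear of everything.
- The top view shows the bottle upright. The two small bottles in the crib, the other bottles outside it and the beaker are where they were.

**Disagreements:**
- The gate angle worked out from position differed from the one worked out from seal force by about 0.02 to 0.03 rad. I therefore relied on feeling the wall instead.
- The tool sat 1 to 2 mm off the tab's true path, causing up to about 9 N of sideways pull. I eased that out during the swing and again before letting go.

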